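# Trip test of a residual-current unit

## Task

Do the trip test on the grey residual-current unit: press the yellow test button so that the red lever drops, lift the lever back up until it latches and stays up by itself, then push the see-through cover shut until it clicks home on its catch. Leave the things round the unit standing and lying where they are.

Things in the scene. Friction and masses are not known exactly. Their poses are not given: they have to be found in the camera images.
- test_unit: Grey residual-current unit fixed to the bench, 205 mm deep (x), 204 wide (y), 175 high (cover shut). Origin: under it on the bench; x points to its rear, y to its left seen from the robot, z up. Its black control face between two side cheeks slopes 35 deg toward the robot. Yellow button left (y +0.045), red lever right (y -0.045); the open cover leans over them, so come in square to the face.
- face_top (a point): Middle of the upper end of the control face, at (0.050, 0, 0.130) in the unit's frame; axes as the unit's. The face is 184 mm wide and runs 180 mm down the slope along (-0.819, 0, -0.574) to (-0.097, 0, 0.027); out of the face is (-0.574, 0, 0.819). The cheeks, 12 mm thick, stand 42 mm out of the face at both sides.
- front_post (a point): Top of the black catch post, 30 mm wide (y), at the middle of the face's lower end; it stands 32 mm out of the face. To its left and right the front is open.
- test_button (a joint): Travel of the yellow test button in m along the face normal: 0 out, 0.006 fully in; springs back, about 5 N. Past half way it releases the lever.
- button_top (a point): Centre of the top of the yellow button (27 mm diameter, stands 19 mm out of the face); moves with the button; the point's z points out of the face.
- reset_lever (a joint): Angle of the red lever in rad about a level axis across the face: 0 up and latched (leans 0.35 up the slope from square to the face), grows as it drops, 0.9 fully dropped (leans 0.55 down the slope). Pushed past the latch it yields to a stop at -0.12; below about -0.02 the latch catches and, let go, it stays at about 0.05. A spring pulls it down: 3 to 6 N at the tip to lift it.
- lever_tip (a point): Middle of the end of the red lever, 38 mm from its pivot; the end is a bar 30 mm wide (across the face) and 11 mm thick. The pivot lies 3 mm out of the face, at (-0.046, -0.045, 0.067) in the unit's frame. Pushed from below it goes up the slope and over.
- cover (a joint): Opening angle of the cover in rad: 0 shut and home, about 1.5 standing open at right angles to the face; its stiff hinge holds it where it is left. The spring catch is felt from about 0.05 and takes about 8 N at the edge to pass; past 0.015 it snaps to 0.
- cover_hinge (a point): Middle of the cover's level hinge axis, at the unit's upper rear, (0.026, 0, 0.169) in the unit's frame. The axis runs along the unit's y.
- cover_edge (a point): On the outer side of the cover (clear pane 4 mm thick in a grey frame 7 mm thick, 201 mm wide), middle of its free edge bar, 182 mm from the hinge axis; the point's z points out of the outer side, its x to the hinge. Push here to shut it.
- screwdriver: Yellow screwdriver, 186 mm long, lying on the bench; origin under its middle. Bystander.
- oil_dropper: Brown oil bottle with dropper, 31 mm diameter, 97 high, standing; origin under its middle. Bystander.
- tape_roll: Roll of tape, 96 mm diameter, 25 high, lying flat; origin under its middle. Bystander.
- marker: White and black marker pen, 135 mm long, lying; origin under its middle. Bystander.

How it is judged:
By the outcome, as a careful person would: the job done as asked, in the order asked, and still so for the second after the job is handed in, with the robot touching nothing.
It also fails if it takes over 56 s, if anything falls off the work surface, if the arm or the gripper's body presses on something with over 40 N, if the wrist force passes 120 N, or if a joint passes its speed limit or range.

## Robot

A 7-joint arm with a two-finger parallel gripper is mounted at the origin on a cart in front of the work surface, level with it; the furniture and walls round the work are solid. World frame = base frame: x ahead of the robot, y to its left, z up, the work surface at z = 0. Lengths are in m, angles in rad, forces in N, time in s.
With the tool pointing down it reaches from about 0.35 to 0.775 m from the base axis. Payload 3.1 kg.
Tool frame: the origin (TCP) lies on the centre line of the jaws, within the pads' length; the fingertips stand 17 mm ahead of it and the grasp point (between the pads) lies 2 mm behind it; z points along the fingers, y is the direction in which the jaws open and shut (so a half turn about z gives the same grasp; the last joint's range is limited). The gripper opens to 85 mm and grips with 20 to 120 N. Pads are 22 mm wide; open, the fingers measure 114 mm over their backs; the gripper's body (76 mm by 85 mm) begins 54 mm behind the grasp point. The pads swing forward as they close: fully open they stand 13 mm farther back than shut.
Start: joints at [1.164, 0.311, 0.014, 1.512, -0.004, 1.319, -0.027], TCP at [0.196, -0.514, 0.219] pointing down, gripper open.
Joint ranges: [-2.7, 2.7], [-0.3, 1.91], [-1.27, 1.3], [0.12, 2.57], [-1.44, 4.58], [0.2, 2.03], [-3.05, 3.05]. Speed limits (rad/s): [2.79, 2.79, 3.14, 3.14, 3.14, 3.14, 3.14].

## Interface

Orientations are given as a unit quaternion [w, x, y, z].
In Python, from cell import observe, snapshot, hand_in gives the robot as it stands.
- The arm moves only by the shell command python3 -m pendant 'ROWS' [FORCE]. ROWS is JSON, a list that holds one entry, the list of rows, each a list of 7 numbers: the finger opening in mm, from 0 to 85.4, then the shift along the tool's x, y, z in mm, then the turn, a rotation vector about the tool's x, y, z in rad. In form: [[[claw, x, y, z, wx, wy, wz], ...]]. A call has exactly 8 rows; each row shifts and turns the pose as measured when the row begins, along the tool's axes as they then stand; what a row does not reach is not made up. A row lasts 1/12 s, in which the tool goes at most 41.7 mm and 7.16 degrees, less where a joint would pass 70% of its speed; a pose out of reach is approached as far as the arm can. A call with a gripper value outside its range is refused whole. The fingers move at their own pace and stop on an object; FORCE is the grip in N (left out, the last holds). Time passes only in rows, so rows that do not move let the fingers close, or fill a call up. It gives the time, the measured TCP pose, the force and the opening at its end, in the units of the state.
- observe(): the state, without advancing time (a new reading comes with each control period).
- snapshot(name): name is "scene" or "top" or "wrist"; returns a dict with "pixels" (400x640x3 uint8, red, green, blue), "fov_y" (degrees; the focal length in pixels is half the picture's height over the tangent of half this angle, whatever the lens; pixels are square), "cx", "cy" (the principal point, pixels), "rvec" (rotation vector, rad) and "tvec" (3), from world to camera coordinates, as OpenCV has them. Camera axes: x right, y down, z forward; pixel columns grow to the right and rows downward; lengths in m; the calibration is good to about 2 mm. A picture is of the moment at which its call begins. There is no depth.
- hand_in(): hands the job in, once; it reports no verdict.
The state is a dict: "time_s": time; "joint_positions": joint angles; "qd": joint speeds; "joint_efforts": joint torques, N m; "eef_pos": TCP position; "tool_rot": TCP orientation; "wrist_force": force on the tool from outside, world axes, zero at the start; "wrist_torque": the same for the moment, N m; "finger_gap": opening from 0.0 (shut) to 1.0 (fully open).
Only numpy, scipy, OpenCV 4.12 (cv2) and the standard library are available. Lean on these libraries where they do the work, as an engineer would, in place of code of your own. Each camera call takes 0.05 s, during which the arm holds its last target. There are 200 camera calls.

## Working session

There is one attempt and no reset: what is moved stays moved. The work goes in short steps, Python scripts to look and compute and a shell command to move; the robot and the scene stay as the last step left them, time stands still between calls to the robot, and variables do not carry over. Pictures are saved under pics/ and viewed, about 8 in all and at most 12, crops included, and the job is handed in when it is done.

```bash
mkdir -p pics; ls
python3 - <<'E'
from cell import observe,snapshot
import cv2,numpy as np
for k,v in observe().items(): print(k,np.round(v,3))
for n in ("scene","top"):
    s=snapshot(n); cv2.imwrite(f"pics/{n}0.png",s["pixels"][:,:,::-1])
    np.savez(f"{n}0.npz",**s)
    print(n,s["fov_y"],s["cx"],s["cy"],np.round(s["rvec"],3),np.round(s["tvec"],3))
E
```

```text
pics
time_s 0.0
joint_positions [ 1.164  0.312  0.014  1.513 -0.004  1.319 -0.027]
qd [-0.    -0.002  0.001 -0.002  0.    -0.     0.001]
joint_efforts [-0.0000e+00 -3.7991e+01  1.4600e-01 -2.3059e+01  1.2000e-02  1.4000e-02
 -0.0000e+00]
eef_pos [ 0.196 -0.513  0.217]
tool_rot [-0.001  0.983  0.181 -0.   ]
wrist_force [-1.129 -0.124 -0.422]
wrist_torque [-0.002 -0.012  0.022]
finger_gap 1.003
scene 51.51855518239711 320.7615673483504 197.20050246294022 [ 2.337 -0.842  0.308] [-0.488  0.371  0.83 ]
top 53.42948795043223 318.96708106483226 196.69370367645172 [ 2.173 -1.961  0.264] [-0.085  0.632  0.814]
```

View pics/scene0.png

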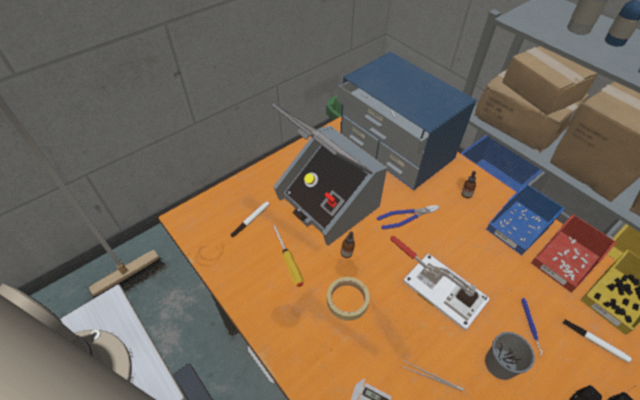

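View pics/top0.png

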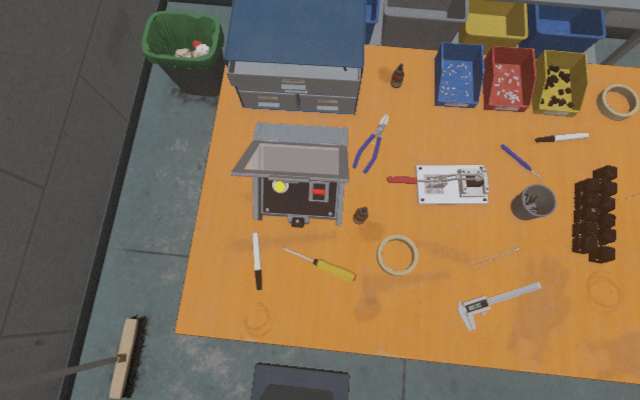

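```bash
cat > h.py <<'E'
import numpy as np,cv2
def cam(s):
    f=200/np.tan(np.radians(float(s["fov_y"]))/2)
    K=np.array([[f,0,float(s["cx"])],[0,f,float(s["cy"])],[0,0,1]])
    R=cv2.Rodrigues(np.array(s["rvec"],float))[0]; t=np.array(s["tvec"],float).reshape(3,1)
    return K@np.hstack([R,t])
def tri(a,b,pa,pb):
    X=cv2.triangulatePoints(cam(a),cam(b),np.array(pa,float).reshape(2,1),np.array(pb,float).reshape(2,1))[:,0]
    return X[:3]/X[3]
def plane(s,p,z):
    P=cam(s);A=np.column_stack([P[:,0],P[:,1],-np.array([p[0],p[1],1.])])
    return np.linalg.solve(A,-(P[:,2]*z+P[:,3]))[:2]
def proj(s,X):
    q=cam(s)@np.append(X,1); return q[:2]/q[2]
def blob(s,box,kind):
    x0,y0,x1,y1=box; c=s["pixels"][y0:y1,x0:x1].astype(int); r,g,b=c[...,0],c[...,1],c[...,2]
    m=(r>150)&(g>150)&(b<110) if kind=="y" else (r>120)&(g<70)&(b<80)
    v,u=np.nonzero(m); return np.array([u.mean()+x0,v.mean()+y0]),m.sum(),(u.min()+x0,u.max()+x0,v.min()+y0,v.max()+y0)
E
python3 - <<'E'
from h import *
a=np.load("scene0.npz");b=np.load("top0.npz")
B={}
for k,ba,bb in(("y",(295,165,325,195),(265,175,295,200)),("r",(318,185,345,215),(305,180,330,205))):
    pa=blob(a,ba,k);pb=blob(b,bb,k);print(k,pa,pb)
    X=tri(a,b,pa[0],pb[0]);B[k]=X;print(X.round(4),proj(a,X)-pa[0])
d=B["y"]-B["r"];print("yaw",np.arctan2(-d[0],d[1]),np.linalg.norm(d))
import cv2
c=cv2.resize(a["pixels"][90:250,260:400,::-1],None,fx=4,fy=4,interpolation=2)[:600]
d=cv2.resize(b["pixels"][115:240,225:365,::-1],None,fx=4,fy=4,interpolation=2)
cv2.imwrite("pics/c1.png",cv2.resize(a["pixels"][95:245,265:395,::-1],None,fx=4,fy=4,interpolation=2));cv2.imwrite("pics/c2.png",d)
E
```

```text
y (array([308.70422535, 177.97183099]), np.int64(71), (np.int64(304), np.int64(314), np.int64(173), np.int64(183))) (array([279.40860215, 186.08602151]), np.int64(93), (np.int64(275), np.int64(285), np.int64(181), np.int64(191)))
[0.6527 0.0713 0.0891] [-0.18132911  0.0643072 ]
r (array([330.18181818, 199.46590909]), np.int64(88), (np.int64(325), np.int64(336), np.int64(192), np.int64(206))) (array([318.29090909, 191.50909091]), np.int64(55), (np.int64(313), np.int64(324), np.int64(189), np.int64(194)))
[ 0.6486 -0.018   0.0902] [-0.18841308  0.07044979]
yaw -0.04610017876834872 0.08943827270437085
```

View pics/c2.png

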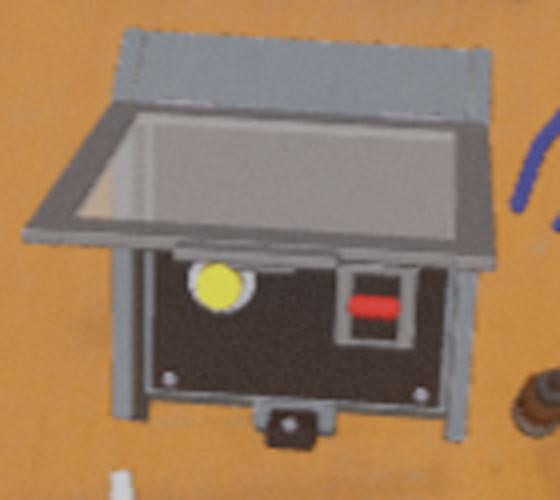

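View pics/c1.png

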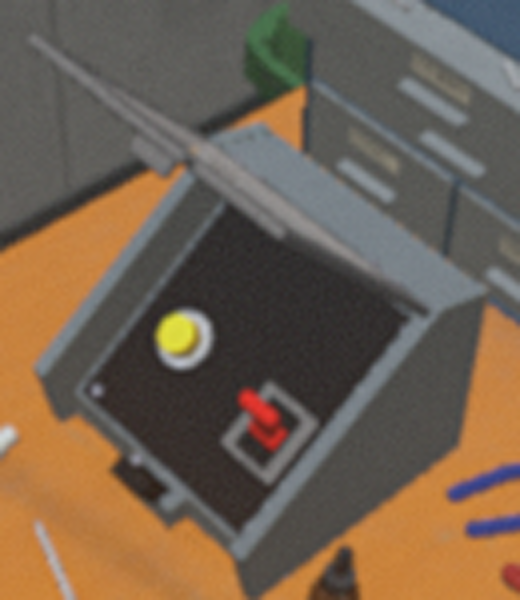

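Run:
```python
from h import *
a=np.load("scene0.npz");b=np.load("top0.npz")
T=lambda u,v:(225+u/4-.4,115+v/4-.4); S=lambda u,v:(265+u/4-.4,95+v/4-.4)
fl,fr=plane(b,T(150,388),.027),plane(b,T(443,410),.027)
rl,rr=plane(b,T(130,32),.16),plane(b,T(490,50),.16)
yw=lambda l,r:np.arctan2(-(l-r)[0],(l-r)[1])
print(fl,fr,yw(fl,fr),np.linalg.norm(fl-fr)); print(rl,rr,yw(rl,rr),np.linalg.norm(rl-rr))
tip=plane(b,(318.3,191.5),.1037);print("tip",tip)
tips=plane(a,S(258,405),.1037);print("tip scene",tips)
btn=np.array([.6527,.0713])
# least-squares rigid fit in xy of: face corners, button, tip, post
post=plane(b,T(291,427),.053);print("post",post)
U=np.array([[-.097,.092],[-.097,-.092],[-.0416,.045],[-.0558,-.045],[-.115,0]])
W=np.array([fl,fr,btn,tip,post])
Uc,Wc=U-U.mean(0),W-W.mean(0)
th=np.arctan2((Uc[:,0]*Wc[:,1]-Uc[:,1]*Wc[:,0]).sum(),(Uc*Wc).sum())
R=np.array([[np.cos(th),-np.sin(th)],[np.sin(th),np.cos(th)]]);o=W.mean(0)-R@U.mean(0)
print("yaw",th,"o",o,"\nres",(W-(U@R.T+o)).round(4))
# cover edge end points (outer/top), triangulate left corner and right corner
L=tri(a,b,S(33,38),T(25,238));print("coverL",L)
M=R.T@(L[:2]-o);print(M, "from hinge",np.hypot(M[0]-.026,L[2]-.169))
# bystanders
for n,p,z in(("dropper top",(361,212),.09),("screw tip",(284,249),.01),("marker top",(256,235),.01)):print(n,R.T@(plane(b,p,z)-o))
```

```text
[0.60291235 0.11310604] [ 0.60732822 -0.06260591] 0.025125983106998918 0.1757674349032576
[0.7703363  0.12895795] [ 0.77949523 -0.06757811] 0.04656807740752682 0.19674935907555202
tip [ 0.64421518 -0.0182793 ]
tip scene [ 0.64708372 -0.01596924]
post [0.58251246 0.02425657]
yaw 0.03253795623080146 o [0.69917062 0.0281997 ] 
res [[ 0.0037 -0.0039]
 [ 0.0021  0.0043]
 [-0.0034 -0.0005]
 [-0.0006  0.0003]
 [-0.0017 -0.0002]]
coverL [0.59922924 0.12339899 0.31845141]
[-0.09679143  0.09840021] from hinge 0.19342559361037054
dropper top [-0.09336676 -0.14264528]
screw tip [-0.17682219  0.02899584]
marker top [-0.14799248  0.09919184]
```

The scene view shows the button at (309,178), the lever at (330,199) and the open cover. The top view shows the button at (279,186), the lever at (318,191) and the post at (298,222). The unit origin comes out near (0.699, 0.028) with a yaw of about 0.04. First I square the tool to the face with the fingers shut.

```bash
cat >> h.py <<'E'
from scipy.spatial.transform import Rotation as Ro
O=np.array([.699,.028,0]);YAW=.042
RU=Ro.from_euler("z",YAW).as_matrix()
n=np.array([-.574,0,.819]);up=np.array([.819,0,.574]);ft=np.array([.05,0,.13])
RT=RU@np.column_stack([up,[0,-1,0],-n])
def st():
    from cell import observe
    s=observe();R=Ro.from_quat(np.roll(s["tool_rot"],-1)).as_matrix();p=np.array(s["eef_pos"])
    tip=RU.T@(p+.017*R[:,2]-O)-ft   # fingertip in face coords: s down slope, y, out
    print("t",round(s["time_s"],2),"tip s,y,out mm",np.round([-tip@up*1e3,tip[1]*1e3,tip@n*1e3],1),
      "rotvec left(tool)",Ro.from_matrix(R.T@RT).as_rotvec().round(3),"F tool",(R.T@np.array(s["wrist_force"])).round(1),"gap",round(s["finger_gap"],2),"q",np.round(s["joint_positions"],2))
    return p,R
def go(sd,y,out):
    p,R=st(); W=O+RU@(ft-sd/1e3*up+np.array([0,y/1e3,0])+out/1e3*n)
    print("shift tool mm",(R.T@(W-.017*R[:,2]-p)*1e3).round(1))
E
python3 -m pendant '[[[0,0,0,-20,0,0,0.108],[0,0,0,-20,0,0,0.108],[0,0,0,-20,0,0,0.108],[0,0,-40,0,0,0.122,0],[0,0,-40,0,0,0.122,0],[0,0,-40,0,0,0.122,0],[0,0,-40,0,0,0.122,0],[0,0,-40,0,0,0.122,0]]]' 40
python3 -c "
from h import *
go(98.5,45,80)
F=lambda X:(lambda d:(-d@up*1e3,d[1]*1e3,d@n*1e3))(RU.T@(np.array(X)-O)-ft)
print(np.round(F([.6527,.0713,.0891]),1),np.round(F([.6442,-.0183,.1037]),1))"
```

```text
time_s: 0.77
eef_pos: [0.1998, -0.3174, 0.2758]
tool_rot: [-0.005, 0.952, 0.016, 0.305]
wrist_force: [-2.0, 0.6, -0.8]
finger_gap: -0.003
t 0.77 tip s,y,out mm [ 377.5 -324.2  425.8] rotvec left(tool) [ 0.004 -0.009 -0.006] F tool [-2.1 -0.7 -0.5] gap -0.0 q [ 1.38 -0.16  0.18  2.05 -0.62  1.31  0.2 ]
shift tool mm [ 273.4 -372.3  346.8]
[100.8  45.2  20.7] [102.5 -44.   39.7]
```

```bash
python3 -m pendant '[[[0,20,-27,24,0,0,0],[0,20,-27,24,0,0,0],[0,20,-27,24,0,0,0],[0,20,-27,24,0,0,0],[0,20,-27,24,0,0,0],[0,20,-27,24,0,0,0],[0,20,-27,24,0,0,0],[0,20,-27,24,0,0,0]]]' >/dev/null
python3 -c "
from h import *
go(100.8,45,80)"
```

```text
t 1.43 tip s,y,out mm [ 227.6 -151.3  224.8] rotvec left(tool) [ 0.031 -0.01  -0.089] F tool [0.7 2.  1.2] gap 0.0 q [ 0.99 -0.25 -0.4   2.32 -0.73  0.64 -0.55]
shift tool mm [ 107.4 -211.   139.6]
```

```bash
python3 -m pendant '[[[0,15,-28,18,0.004,0,-0.011],[0,15,-28,18,0.004,0,-0.011],[0,15,-28,18,0.004,0,-0.011],[0,15,-28,18,0.004,0,-0.011],[0,15,-28,18,0.004,0,-0.011],[0,15,-28,18,0.004,0,-0.011],[0,10,-24,15,0.004,0,-0.011],[0,7,-20,13,0.004,0,-0.011]]]' >/dev/null
python3 -c "
from h import *
go(100.8,45,80)"
```

```text
t 2.1 tip s,y,out mm [156.2  -6.9 121.3] rotvec left(tool) [ 0.015  0.03  -0.019] F tool [-0.   1.3 -0.3] gap 0.0 q [ 0.99  0.07 -1.09  2.19  0.29  0.35 -1.88]
shift tool mm [ 55.5 -53.6  38.8]
```

```bash
python3 -m pendant '[[[0,8,-8,5,0,0.005,0],[0,8,-8,5,0,0.005,0],[0,8,-8,5,0.005,0.005,0],[0,8,-8,5,0.005,0.005,0],[0,8,-8,5,0,0.005,0],[0,8,-8,5,0,0.005,0],[0,6,-6,5,0,0,0],[0,0,0,0,0,0,0]]]' >/dev/null
python3 - <<'E'
from h import *
go(100.8,45,80)
from cell import snapshot
v=[snapshot(n)["pixels"][:,:,::-1] for n in("scene","wrist")]
cv2.imwrite("pics/p5.png",np.hstack([v[0][60:300,200:460],cv2.resize(v[1],(384,240))]))
E
```

```text
t 2.77 tip s,y,out mm [105.8  50.6  79.8] rotvec left(tool) [ 0.002  0.01  -0.017] F tool [-0.5 -0.1 -0.5] gap 0.0 q [ 0.55  0.23 -0.86  2.07  0.77  0.42 -2.42]
shift tool mm [ 5.1  5.5 -0.3]
```

View pics/p5.png

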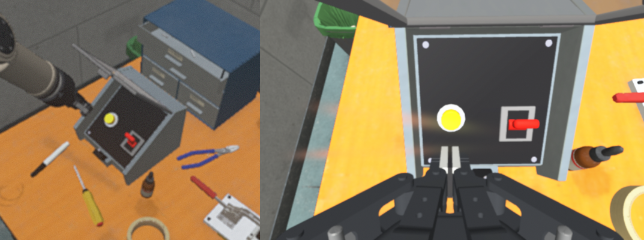

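The crops show the shut fingers square to the face and in line with the yellow button, with the cover clear above. I go down and press.

```bash
python3 -m pendant '[[[0,2,3,8,0,0,0],[0,2,3,10,0,0,0],[0,1,0,10,0,0,0],[0,0,0,10,0,0,0],[0,0,0,8,0,0,0],[0,0,0,5,0,0,0],[0,0,0,4,0,0,0],[0,0,0,2,0,0,0]]]' >/dev/null
python3 -c "
from h import *
go(100.8,45,21)"
```

```text
t 3.53 tip s,y,out mm [108.8  32.9  22.6] rotvec left(tool) [ 0.016  0.017 -0.023] F tool [-0.1 -0.3 -0.2] gap 0.0 q [ 0.4   0.35 -0.68  2.05  1.01  0.37 -2.62]
shift tool mm [  7.8 -12.3   1.3]
```

```bash
python3 -m pendant '[[[0,0,0,-5,0,0,0],[0,2,-2,-2,0,-0.02,-0.005],[0,2,-2,0,0,-0.02,-0.005],[0,2,-2,0,0.004,-0.02,-0.005],[0,2,-2,0,0.004,-0.02,-0.005],[0,2,-2,0,0.004,0,0],[0,0,-2,0,0.004,0,0],[0,0,-1,0,0,0,0]]]' >/dev/null
python3 -c "
from h import *
go(100.8,45,21)"
```

```text
t 4.2 tip s,y,out mm [100.5  45.5  33.5] rotvec left(tool) [-0.     0.1   -0.003] F tool [0.  0.1 0.5] gap -0.0 q [ 0.5   0.4  -0.83  1.94  0.8   0.53 -2.38]
shift tool mm [ 0.9  0.6 12.5]
```

```bash
python3 -m pendant '[[[0,0,0,4,0,0,0],[0,0,0,4,0,0,0],[0,0,0,3,0,0,0],[0,0,0,3,0,0,0],[0,0,0,3,0,0,0],[0,0,0,3,0,0,0],[0,0,0,3,0,0,0],[0,0,0,3,0,0,0]]]' >/dev/null
python3 - <<'E'
from h import *
go(100.8,45,14)
from cell import snapshot
s=snapshot("top");print(blob(s,(300,180,335,212),"r"))
E
```

```text
t 4.87 tip s,y,out mm [106.   45.5   5.5] rotvec left(tool) [ 0.001  0.102 -0.001] F tool [-0.4 -0.1 -0.7] gap 0.0 q [ 0.43  0.45 -0.76  1.94  0.89  0.5  -2.45]
shift tool mm [ 4.3  0.5 -9. ]
(array([318.36956522, 191.60869565]), np.int64(46), (np.int64(313), np.int64(324), np.int64(189), np.int64(194)))
```

Run:
```python
from cell import snapshot
import cv2,numpy as np
v={n:snapshot(n)["pixels"][:,:,::-1] for n in("scene","top","wrist")}
a=cv2.resize(v["scene"][120:240,250:380],None,fx=3,fy=3,interpolation=2);b=cv2.resize(v["wrist"][100:340,200:480],(420,360))
cv2.imwrite("pics/p6.png",np.hstack([a,b]))
```

```text
(no output)
```

View pics/p6.png

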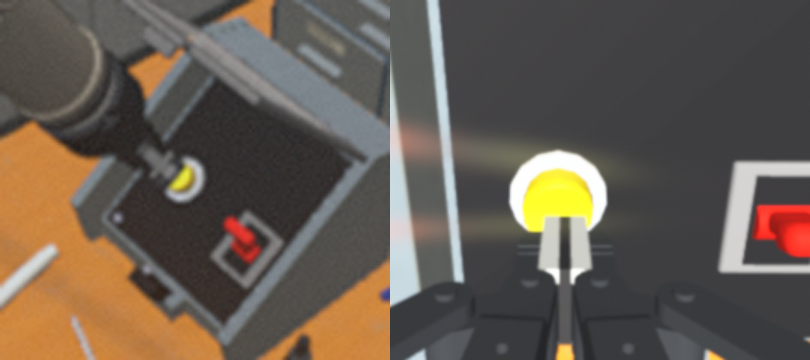

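Run:
```python
from h import *
p,R=st()
a=np.load("scene0.npz");b=np.load("top0.npz")
for d in(-.02,0,.017,.03): print(d,proj(a,p+d*R[:,2]).round(1),proj(b,p+d*R[:,2]).round(1))
for s in (80,90,100):
  W=O+RU@(ft-s/1e3*up+np.array([0,.045,0])+.019*n);print(s,proj(a,W).round(1),proj(b,W).round(1))
from cell import snapshot
v=snapshot("top")["pixels"][:,:,::-1];w=snapshot("wrist");cv2.imwrite("pics/p7.png",np.hstack([cv2.resize(v[130:240,230:350],(480,440),interpolation=2)]))
for d in(0,.017): print(proj(w,p+d*R[:,2]))
for s in (70,80,90,100):
  W=O+RU@(ft-s/1e3*up+np.array([0,.045,0])+.019*n);print(s,proj(w,W).round(1))
print(blob(w,(200,150,400,300),"y"))
```

```text
t 5.07 tip s,y,out mm [105.8  45.5   5.8] rotvec left(tool) [ 0.001  0.102 -0.001] F tool [1.1 0.2 0.2] gap -0.0 q [ 0.43  0.45 -0.77  1.94  0.89  0.5  -2.45]
-0.02 [304.2 176.1] [278.1 189.4]
0 [307.3 178.8] [279.3 187.5]
0.017 [309.8 181. ] [280.2 186. ]
0.03 [311.7 182.6] [280.9 184.8]
80 [313.8 171.8] [279.9 176.9]
90 [311.4 174.9] [279.8 181.1]
100 [309.1 178. ] [279.7 185.3]
[313.24770826 252.3702902 ]
[313.50620299 240.03797724]
70 [314.1 189.3]
80 [314.2 207.8]
90 [314.2 225.4]
100 [314.2 242.2]
(array([310.48465775, 231.94649882]), np.int64(1271), (np.int64(289), np.int64(334), np.int64(214), np.int64(254)))
```

View pics/p7.png

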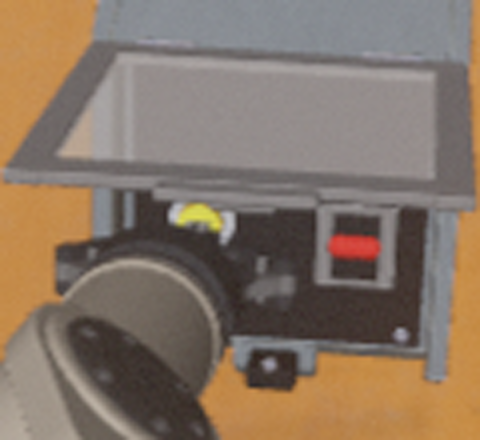

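Run:
```python
from cell import snapshot
import cv2
v=snapshot("wrist")["pixels"][:,:,::-1]
cv2.imwrite("pics/p8.png",cv2.resize(v[180:310,250:390],None,fx=4,fy=4,interpolation=2))
```

```text
(no output)
```

View pics/p8.png

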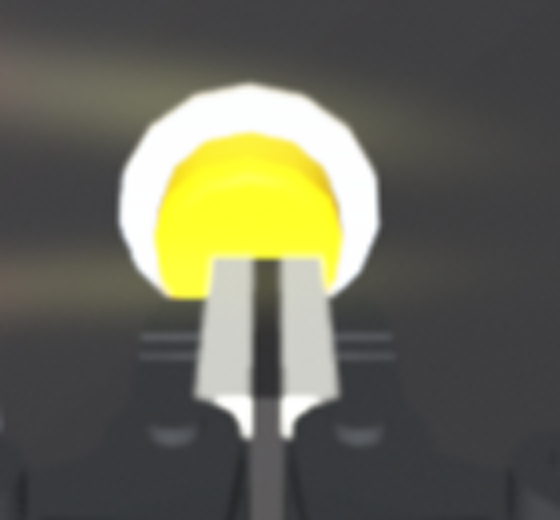

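The wrist close-up shows the tips at about (317,244), in front of the button's disc. They are still above it, so the shut fingertips reach less far ahead of the TCP than I assumed. I feel further down in small steps.

```bash
python3 -m pendant '[[[0,3,0,1,0,0,0],[0,2,0,1,0,0,0],[0,0,0,2,0,0,0],[0,0,0,2,0,0,0],[0,0,0,2,0,0,0],[0,0,0,2,0,0,0],[0,0,0,2,0,0,0],[0,0,0,2,0,0,0]]]' >/dev/null
python3 - <<'E'
from h import *
st()
from cell import snapshot
s=snapshot("top");print(blob(s,(300,180,335,212),"r"))
E
```

```text
t 5.88 tip s,y,out mm [100.2  45.2  -9.1] rotvec left(tool) [ 0.001  0.099 -0.001] F tool [-0.5 -0.3  0.4] gap 0.0 q [ 0.41  0.48 -0.74  1.92  0.92  0.49 -2.47]
(array([318.41666667, 191.5625    ]), np.int64(48), (np.int64(313), np.int64(324), np.int64(189), np.int64(194)))
```

Run:
```python
from h import *
from cell import snapshot
p,R=st()
S=snapshot("scene");w=snapshot("wrist")
a=cv2.resize(S["pixels"][150:215,280:350,::-1],(420,390),interpolation=2);b=cv2.resize(w["pixels"][180:310,250:390,::-1],(420,390),interpolation=2)
cv2.imwrite("pics/p9.png",np.hstack([a,b]))
np.savez("w9.npz",**w);np.savez("s9.npz",**S)
for d in(0,.01,.017): print(d,proj(S,p+d*R[:,2]),proj(w,p+d*R[:,2]))
for nm,c in(("s",S),("w",w)):
  r=cv2.Rodrigues(np.array(c["rvec"],float))[0];print(nm,(-r.T@np.array(c["tvec"],float)).round(3))
print(p, blob(w,(200,150,400,300),"y"),blob(S,(295,165,325,195),"y"))
```

```text
t 5.93 tip s,y,out mm [100.6  45.1  -9.4] rotvec left(tool) [ 0.001  0.1   -0.001] F tool [ 0.1 -0.2  0.1] gap -0.0 q [ 0.41  0.48 -0.74  1.92  0.92  0.49 -2.47]
0 [311.26066943 178.78706137] [313.21061392 252.03765794]
0.01 [312.7090643  180.07915508] [313.36911858 244.51979957]
0.017 [313.70892502 180.97111746] [313.47024331 239.72346511]
s [ 0.219 -0.49   0.882]
w [0.648 0.07  0.249]
[0.66187821 0.07164129 0.07940095] (array([306.44469027, 243.02876106]), np.int64(452), (np.int64(286), np.int64(334), np.int64(234), np.int64(260))) (array([305.8, 180.8]), np.int64(5), (np.int64(305), np.int64(307), np.int64(180), np.int64(182)))
```

View pics/p9.png

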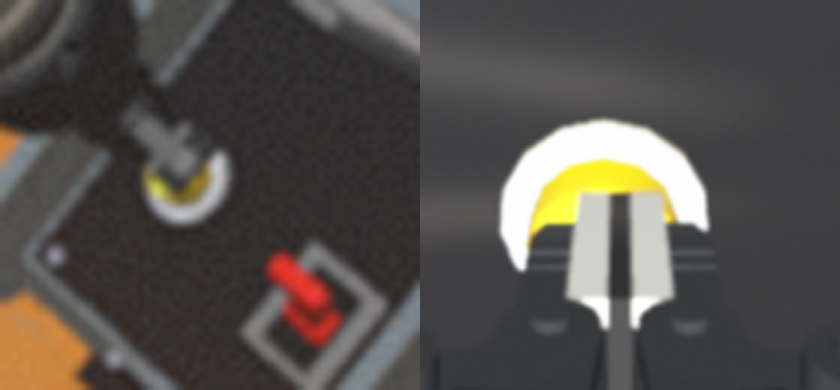

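Run:
```python
from h import *
w=np.load("w9.npz");S=np.load("s9.npz")
print("fov",w["fov_y"])
def face(s,y,o): return O+RU@(ft-s/1e3*up+np.array([0,y/1e3,0])+o/1e3*n)
for o in(19,0,-15,-30,-60):
  print(o,proj(w,face(100,45+13.5,o)),proj(w,face(100,45-13.5,o)))
# cheek inner edge & lever frame & screws as check: print predicted screws/face corners
for q in((0,92,0),(0,-92,0),(180,92,0),(180,-92,0),(102,-45,39)): print(q,proj(w,face(*q)))
b=np.load("top0.npz");R=cv2.Rodrigues(b["rvec"].astype(float))[0];print("topcam",-R.T@b["tvec"])
print(plane(S,(310.8,181),.08),plane(S,(310.8,181),.1))
cv2.imwrite("pics/p10.png",w["pixels"][:,:,::-1])
```

```text
fov 64.4841015216276
19 [286.25640623 265.89195598] [340.49351696 265.83921195]
0 [289.21262611 246.96370026] [337.99474098 246.92052141]
-15 [291.15729939 234.51223368] [336.35091681 234.4748276 ]
-30 [292.83544624 223.76729796] [334.93234255 223.7345421 ]
-60 [295.58491484 206.16284134] [332.60806893 206.13704083]
(0, 92, 0) [205.20342294  45.64220141]
(0, -92, 0) [626.18027387  45.66067303]
(180, 92, 0) [241.31807447 355.73833459]
(180, -92, 0) [525.55334496 355.34416017]
(102, -45, 39) [516.72715578 294.49035797]
topcam [ 0.39805954 -0.0476482   0.95309534]
[0.65583717 0.06604319] [0.64494711 0.05217332]
```

View pics/p10.png

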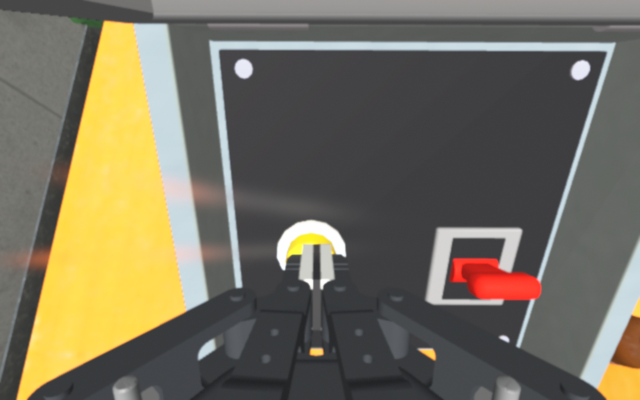

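Seen from the wrist, the face's top corners lie at (212,42) and (614,44), narrower than predicted. So the unit is deeper than I took it for, and I keep feeling down.

```bash
python3 -m pendant '[[[0,0,0,2,0,0,0],[0,0,0,2,0,0,0],[0,0,0,2,0,0,0],[0,0,0,2,0,0,0],[0,0,0,2,0,0,0],[0,0,0,1,0,0,0],[0,0,0,1,0,0,0],[0,0,0,1,0,0,0]]]' >/dev/null
python3 - <<'E'
from h import *
st()
from cell import snapshot
s=snapshot("top");print(blob(s,(300,180,335,212),"r"))
E
```

```text
t 6.7 tip s,y,out mm [100.2  45.2 -17.9] rotvec left(tool) [0.009 0.097 0.002] F tool [ -3.7   1.8 -13. ] gap 0.0 q [ 0.38  0.49 -0.71  1.91  0.95  0.49 -2.5 ]
(array([318.01282051, 196.94230769]), np.int64(156), (np.int64(311), np.int64(324), np.int64(188), np.int64(204)))
```

The button gave 13 N and the lever blob jumped from 48 to 156 px, so the lever has dropped. Touching it also calibrates depth: true "out" = model + 31 mm. I back off and move below the lever.

```bash
python3 -m pendant '[[[0,0,0,-6,0,0,0],[0,0,0,-10,0,0,0],[0,0,0,-15,0,0,0],[0,0,0,-15,0,0,0],[0,0,5,-10,0,0,0],[0,-5,10,0,0,0,0],[0,-8,12,0,0,0,0],[0,-8,12,0,0,0,0]]]' >/dev/null
python3 - <<'E'
from h import *
go(163,-45,20)
E
```

```text
t 7.42 tip s,y,out mm [112.4  12.4  42.9] rotvec left(tool) [0.    0.091 0.009] F tool [-0.5 -0.3 -0.5] gap 0.0 q [ 0.61  0.37 -0.87  1.99  0.76  0.48 -2.28]
shift tool mm [-48.9  57.   27.5]
```

```bash
python3 -m pendant '[[[0,-7,8,0,0,0,0],[0,-7,8,0,0,0,0],[0,-7,8,0,0,0,0],[0,-7,8,0,0,0,0],[0,-7,8,0,0,0,0],[0,-7,8,0,0,0,0],[0,-7,7,0,0,0,0],[0,-3,2,0,0,0,0]]]' >/dev/null
python3 - <<'E'
from h import *
go(163,-45,-13)
from cell import snapshot
w=snapshot("wrist");b=snapshot("scene")
np.savez("w11.npz",**w)
cv2.imwrite("pics/p11.png",np.hstack([cv2.resize(w["pixels"][:,:,::-1],(480,300)),cv2.resize(b["pixels"][140:240,260:360,::-1],(300,300),interpolation=2)]))
E
```

```text
t 8.08 tip s,y,out mm [167.5 -51.1  47.3] rotvec left(tool) [0.002 0.092 0.006] F tool [-0.1 -0.2 -0.8] gap 0.0 q [ 0.82  0.33 -0.9   2.13  0.73  0.35 -2.15]
shift tool mm [10.  -6.2 59.7]
```

View pics/p11.png

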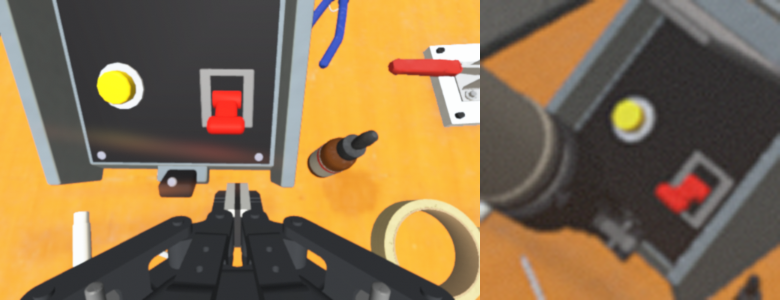

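The lever is down, at (227,112) in the left crop, and the fingers are in line below it. I check depth by prediction against the wrist picture, using the face's lower corners at (117,216) and (357,221) and the lever end at (301,168).

Run:
```python
from h import *
w=np.load("w11.npz")
face=lambda s,y,o: O+RU@(ft-s/1e3*up+np.array([0,y/1e3,0])+o/1e3*n)
for off in(0,-10,-20,-30):
  print(off,[proj(w,face(s,y,o+off)).round(0).tolist() for s,y,o in((180,92,0),(180,-92,0),(135,-45,35),(98,45,19),(180,0,32))])
print("f, seen: corners (117,216)(357,221) lever(301,168) button(155,115) post(237,244)")
P=np.array([(-.097,.092,.027),(-.097,-.092,.027)]+[tuple(ft-s/1e3*up+np.array([0,y/1e3,0])+o/1e3*n) for s,y,o in((135,-45,35),(180,0,32),(98,45,19))])
q=np.array([(117,216),(357,221),(301,168),(237,244),(155,115)],float)
f=200/np.tan(np.radians(float(w["fov_y"]))/2);K=np.array([[f,0,float(w["cx"])],[0,f,float(w["cy"])],[0,0,1]])
rw,tw=w["rvec"].astype(float),w["tvec"].astype(float)
Rw=cv2.Rodrigues(rw)[0]
g=(cv2.Rodrigues(Rw@RU)[0],(Rw@O+tw.ravel()).reshape(3,1))
ok,r,t=cv2.solvePnP(P,q,K,None,g[0],g[1],True)
Ru=Rw.T@cv2.Rodrigues(r)[0];print("unit pos by wrist",(Rw.T@(t.ravel()-tw.ravel())).round(4),Ro.from_matrix(Ru).as_euler("xyz").round(3))
print(cv2.projectPoints(P,r,t,K,None)[0][:,0].round(0).tolist())
```

```text
0 [[118.0, 224.0], [369.0, 225.0], [303.0, 180.0], [149.0, 110.0], [234.0, 246.0]]
-10 [[126.0, 218.0], [367.0, 220.0], [304.0, 175.0], [157.0, 109.0], [237.0, 239.0]]
-20 [[133.0, 213.0], [365.0, 215.0], [304.0, 171.0], [165.0, 108.0], [240.0, 232.0]]
-30 [[140.0, 209.0], [364.0, 210.0], [305.0, 167.0], [171.0, 106.0], [244.0, 226.0]]
f, seen: corners (117,216)(357,221) lever(301,168) button(155,115) post(237,244)
unit pos by wrist [ 0.7025  0.0381 -0.0168] [0.064 0.043 0.074]
[[118.0, 221.0], [358.0, 219.0], [301.0, 175.0], [234.0, 238.0], [156.0, 111.0]]
```

The depth offset is mostly fingertip length; s and y agree within about 5 mm. I go down beside the post, below the lever.

```bash
python3 -m pendant '[[[0,1,-1,8,0,0,0],[0,1,-1,8,0,0,0],[0,1,-1,8,0,0,0],[0,1,-1,8,0,0,0],[0,1,-1,7,0,0,0],[0,0,0,6,0,0,0],[0,0,0,4,0,0,0],[0,0,0,3,0,0,0]]]' >/dev/null
python3 - <<'E'
from h import *
go(163,-45,-13)
E
```

```text
t 8.85 tip s,y,out mm [156.9 -37.3  -7.2] rotvec left(tool) [-0.007  0.078  0.012] F tool [ 0.2 -0.5 -0.8] gap 0.0 q [ 0.56  0.43 -0.67  2.09  0.95  0.28 -2.37]
shift tool mm [-5.7  7.7  6.2]
```

```bash
python3 -m pendant '[[[0,0,3,2,0,-0.02,0],[0,0,3,2,0,-0.02,0],[0,0,2,2,0,-0.02,0],[0,2,1,0,0,0,0],[0,3,0,0,0,0,0],[0,3,0,0,0,0,0],[0,3,0,0,0,0,0],[0,3,0,0,0,0,0]]]' >/dev/null
python3 - <<'E'
from h import *
st()
from cell import snapshot
w=snapshot("wrist");print(blob(w,(200,20,600,330),"r"))
E
```

```text
t 9.52 tip s,y,out mm [156.1 -43.4 -15.2] rotvec left(tool) [-0.006  0.16   0.015] F tool [-4.8 -0.8 -3. ] gap 0.0 q [ 0.63  0.5  -0.78  1.99  0.84  0.43 -2.22]
(array([321.34057018, 219.28245614]), np.int64(4560), (np.int64(276), np.int64(516), np.int64(166), np.int64(301)))
```

```bash
python3 -m pendant '[[[0,3,0,-1,0,0,0],[0,4,0,0,0,0,0],[0,4,0,0,0,0,0],[0,4,0,0,0,0,0],[0,4,0,0,0,0,0],[0,4,0,0,0,0,0],[0,4,0,0,0,0,0],[0,4,0,0,0,0,0]]]' >/dev/null
python3 - <<'E'
from h import *
st()
from cell import snapshot
w=snapshot("wrist");print(blob(w,(240,20,440,330),"r"))
E
```

```text
t 10.23 tip s,y,out mm [159.2 -44.3 -17.1] rotvec left(tool) [0.006 0.216 0.018] F tool [-8.  -0.4 -5.7] gap 0.0 q [ 0.63  0.53 -0.8   1.94  0.8   0.53 -2.18]
(array([313.01747401, 219.05573988]), np.int64(4521), (np.int64(274), np.int64(349), np.int64(165), np.int64(260)))
```

```bash
python3 -m pendant '[[[0,-4,0,-3,0,0.02,0],[0,0,0,-4,0,0.03,0],[0,0,0,-3,0,0.03,0],[0,3,0,0,0,0.02,0],[0,4,0,0,0,0,0],[0,4,0,0,0,0,0],[0,4,0,0,0,0,0],[0,4,0,0,0,0,0]]]' >/dev/null
python3 - <<'E'
from h import *
st()
from cell import snapshot
w=snapshot("wrist");print(blob(w,(240,20,440,330),"r"))
E
```

```text
t 10.95 tip s,y,out mm [153.6 -42.8  -7.5] rotvec left(tool) [0.009 0.135 0.02 ] F tool [-6.8 -0.6 -4.9] gap 0.0 q [ 0.61  0.47 -0.75  2.02  0.87  0.41 -2.27]
(array([315.83862705, 212.22720287]), np.int64(3904), (np.int64(281), np.int64(350), np.int64(164), np.int64(248)))
```

Pushing straight up the slope is held up by friction on the bar (tool force −6.8, −4.9). I follow the lever's arc instead, outward as well as up, with bigger steps.

```bash
python3 -m pendant '[[[0,6,0,-4,0,0.01,0],[0,7,0,-4,0,0.01,0],[0,7,0,-3,0,0.01,0],[0,7,0,-3,0,0.01,0],[0,7,0,-2,0,0.01,0],[0,7,0,-1,0,0.01,0],[0,7,0,0,0,0.01,0],[0,7,0,0,0,0.01,0]]]' >/dev/null
python3 - <<'E'
from h import *
st()
from cell import snapshot
w=snapshot("wrist");print(blob(w,(240,20,440,330),"r"))
E
```

```text
t 11.67 tip s,y,out mm [115.  -42.7   3.6] rotvec left(tool) [0.016 0.091 0.019] F tool [-16.3   0.1 -25.1] gap -0.0 q [ 0.63  0.45 -0.78  1.97  0.85  0.42 -2.25]
(array([315.42801556, 232.58365759]), np.int64(771), (np.int64(286), np.int64(345), np.int64(221), np.int64(249)))
```

```bash
python3 -m pendant '[[[0,-4,0,0,0,0,0],[0,-6,0,0,0,0,0],[0,-8,0,0,0,0,0],[0,-8,0,0,0,0,0],[0,-8,0,0,0,0,0],[0,-4,0,-4,0,0,0],[0,0,0,-12,0,0,0],[0,0,0,-12,0,0,0]]]' >/dev/null
python3 - <<'E'
from h import *
st()
from cell import snapshot
t=snapshot("top");print(blob(t,(300,180,335,212),"r"))
w=snapshot("wrist");print(blob(w,(200,20,500,330),"r"))
S=snapshot("scene");print(blob(S,(315,185,345,215),"r"));np.savez("w12.npz",**w)
for a in(0.05,.9,.4): 
  l=.35-a;X=O+RU@(np.array([-.046,-.045,.067])+.038*(np.cos(l)*n+np.sin(l)*up));print(a,[proj(c,X).round(0).tolist() for c in(t,w,S)])
E
```

```text
t 12.38 tip s,y,out mm [143.6 -40.4  36.9] rotvec left(tool) [0.012 0.075 0.023] F tool [ 0.9 -0.9 -0.2] gap -0.0 q [ 0.71  0.35 -0.84  2.08  0.8   0.37 -2.22]
(array([318.56, 191.52]), np.int64(50), (np.int64(313), np.int64(324), np.int64(189), np.int64(194)))
(array([330.71904266, 180.29968783]), np.int64(961), (np.int64(295), np.int64(467), np.int64(160), np.int64(267)))
(array([330.2247191 , 199.48314607]), np.int64(89), (np.int64(325), np.int64(336), np.int64(192), np.int64(206)))
0.05 [[319.0, 192.0], [324.0, 176.0], [329.0, 198.0]]
0.9 [[318.0, 204.0], [322.0, 226.0], [322.0, 208.0]]
0.4 [[318.0, 198.0], [323.0, 200.0], [325.0, 202.0]]
```

The lever blob is back to its original latched values in both fixed cameras: (318.6,191.5) with 50 px and (330.2,199.5) with 89 px, with nothing touching it. It is latched. Next I raise the tool clear of the cover's edge.

```bash
python3 -m pendant '[[[0,0,0,-20,0,0,0],[0,-3,-5,-28,0,0,0],[0,-3,-5,-28,0,0,0],[0,-3,-5,-28,0,0,0],[0,-3,-5,-28,0,0,0],[0,-3,-5,-28,0,0,0],[0,-3,-5,-28,0,0,0],[0,0,-5,-28,0,0,0]]]' >/dev/null
python3 - <<'E'
from h import *
go(-30,0,235)
E
```

```text
t 13.2 tip s,y,out mm [155.5 -24.  202.2] rotvec left(tool) [0.026 0.107 0.009] F tool [-1.3  1.3  1.1] gap 0.0 q [ 1.18 -0.24 -1.01  2.1  -0.41  0.7  -1.16]
shift tool mm [181.  -21.2 -53.2]
```

```bash
python3 -m pendant '[[[0,12,-3,-14,0,0,0],[0,15,-3,-14,0,0,0],[0,20,-3,-12,0,0,0],[0,20,-3,-10,0,0,0],[0,20,-3,-6,0,0,0],[0,15,-3,0,0,0,0],[0,10,-3,0,0,0,0],[0,0,0,0,0,0,0]]]' >/dev/null
python3 - <<'E'
from h import *
go(-30,0,235)
E
```

```text
t 13.87 tip s,y,out mm [ 27.3  -5.  254.8] rotvec left(tool) [0.05  0.089 0.008] F tool [ 0.5 -0.7 -0.2] gap 0.0 q [ 1.27 -0.11 -1.25  1.74 -0.1   0.91 -1.5 ]
shift tool mm [58.8 -5.4 14.3]
```

```bash
python3 -m pendant '[[[0,10,0,0,0,0,0],[0,10,0,0,0,0,0],[0,10,0,0,0,0,0],[0,10,0,0,0,0,0],[0,10,0,0,0,0,0],[0,10,0,0,0,0,0],[0,8,-2,0,0,0,0],[0,0,0,0,0,0,0]]]' >/dev/null
python3 - <<'E'
from h import *
go(-35,0,165)
E
```

```text
t 14.53 tip s,y,out mm [-34.6  -7.8 242.8] rotvec left(tool) [0.058 0.104 0.008] F tool [-0.   0.2 -0.4] gap 0.0 q [ 0.92  0.2  -1.21  1.55  0.39  1.05 -1.89]
shift tool mm [  8.5 -12.2  76.7]
```

Behind the cover now. I lower the fingertips about 70 mm along its outer side.

```bash
python3 -m pendant '[[[0,2,-2,8,0.01,0,0],[0,2,-2,10,0.01,0,0],[0,1,-2,10,0.01,0,0],[0,1,-2,10,0.01,0,0],[0,1,-2,10,0.01,0,0],[0,1,0,10,0,0,0],[0,0,0,8,0,0,0],[0,0,0,4,0,0,0]]]' >/dev/null
python3 - <<'E'
from h import *
go(-35,0,165)
E
```

```text
t 15.2 tip s,y,out mm [-28.3  -0.5 162.4] rotvec left(tool) [0.007 0.113 0.006] F tool [-0.1 -0.4  0.5] gap -0.0 q [ 0.78  0.35 -1.13  1.58  0.52  0.95 -1.97]
shift tool mm [ 6.4 -0.5 -3.4]
```

```bash
python3 -m pendant '[[[0,0,0,-7,0,0,0],[0,-2,0,-6,0,0,0],[0,-10,0,0,0,0,0],[0,-10,0,0,0,0,0],[0,-12,0,2,0,0,0],[0,-12,0,2,0,0,0],[0,-12,0,3,0,0,0],[0,-12,0,3,0,0,0]]]' >/dev/null
python3 - <<'E'
from h import *
go(70,0,157)
E
```

```text
t 15.87 tip s,y,out mm [ 34.5   2.5 178.7] rotvec left(tool) [0.006 0.098 0.01 ] F tool [ 0.2 -0.7 -0.4] gap 0.0 q [ 0.99  0.19 -1.21  1.78  0.34  0.8  -1.87]
shift tool mm [-33.2   2.   25. ]
```

Run:
```python
from h import *
from cell import snapshot
p,R=st()
t=snapshot("top");b=np.load("top0.npz");S=snapshot("scene");a=np.load("scene0.npz")
print("top corner patch diff",np.abs(t["pixels"][168:180,228:240].astype(int)-b["pixels"][168:180,228:240]).mean(),"scene",np.abs(S["pixels"][100:112,270:285].astype(int)-a["pixels"][100:112,270:285]).mean())
H=np.array([.026,0,.169])
for th in(1.5,1.3,1.1):
  d=np.cos(th)*-up+np.sin(th)*n
  print(th,[ [proj(c,O+RU@(H+.188*d+np.array([0,y,0]))).round(0).tolist() for y in(.1,-.1)] for c in(t,S)])
cv2.imwrite("pics/p12.png",np.hstack([cv2.resize(S["pixels"][60:240,220:400,::-1],(400,400)),cv2.resize(t["pixels"][100:260,210:370,::-1],(400,400))]))
```

```text
t 15.87 tip s,y,out mm [ 34.5   2.5 178.7] rotvec left(tool) [0.006 0.098 0.01 ] F tool [ 0.2 -0.7 -0.4] gap 0.0 q [ 0.99  0.19 -1.21  1.78  0.34  0.8  -1.87]
top corner patch diff 23.80324074074074 scene 41.93703703703704
1.5 [[[232.0, 172.0], [350.0, 179.0]], [[273.0, 105.0], [337.0, 154.0]]]
1.3 [[[233.0, 191.0], [348.0, 198.0]], [[265.0, 120.0], [327.0, 170.0]]]
1.1 [[[235.0, 207.0], [346.0, 214.0]], [[258.0, 135.0], [319.0, 186.0]]]
```

View pics/p12.png

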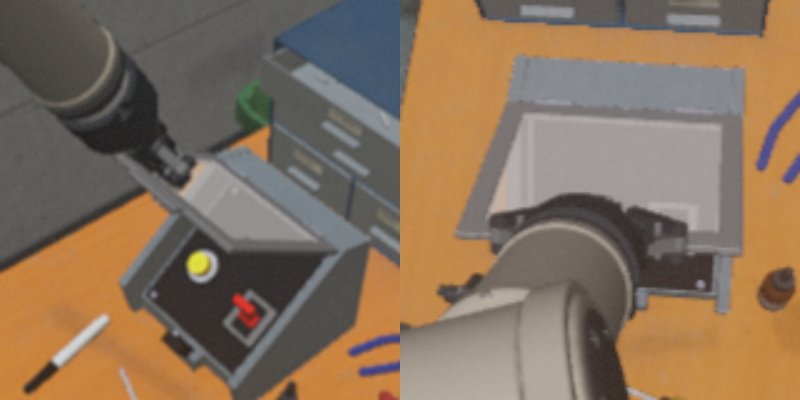

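Last view: the cover swings ahead of the fingers, at about 1.2 rad, and the lever is up. I continue along the arc.

```bash
python3 -m pendant '[[[0,-12,0,5,0,0,0],[0,-12,0,6,0,0,0],[0,-12,0,7,0,0,0],[0,-11,0,8,0,0,0],[0,-10,0,9,0,0,0],[0,-10,0,10,0,0,0],[0,-9,0,10,0,0,0],[0,-8,0,10,0,0,0]]]' >/dev/null
python3 - <<'E'
from h import *
go(144,0,64)
E
```

```text
t 16.63 tip s,y,out mm [108.4   2.  126.8] rotvec left(tool) [0.013 0.071 0.015] F tool [ 0.7  0.8 -0.1] gap -0.0 q [ 0.95  0.17 -1.13  2.02  0.43  0.54 -1.97]
shift tool mm [-31.1   0.6  65.1]
```

```bash
python3 -m pendant '[[[0,-8,0,9,0,0,0],[0,-7,0,9,0,0,0],[0,-6,0,10,0,-0.01,0],[0,-5,0,10,0,-0.01,0],[0,-4,0,10,0,-0.01,0],[0,-3,0,10,0,-0.01,0],[0,-2,0,10,0,-0.01,0],[0,0,0,0,0,0,0]]]' >/dev/null
python3 - <<'E'
from h import *
go(152,0,30)
E
```

```text
t 17.3 tip s,y,out mm [138.8   1.4  61. ] rotvec left(tool) [0.017 0.108 0.017] F tool [-0.2  0.4 -0.4] gap 0.0 q [ 0.68  0.31 -0.91  2.05  0.72  0.48 -2.24]
shift tool mm [-9.8  0.7 32.3]
```

```bash
python3 -m pendant '[[[0,-5,0,6,0,0,0],[0,-5,0,6,0,0,0],[0,-5,0,6,0,0,0],[0,-4,0,5,0,0,0],[0,-3,0,4,0,0,0],[0,-2,0,4,0,0,0],[0,0,0,4,0,0,0],[0,0,0,4,0,0,0]]]' >/dev/null
python3 - <<'E'
from h import *
go(170,0,10)
E
```

```text
t 17.97 tip s,y,out mm [150.9   2.5  26.6] rotvec left(tool) [0.016 0.085 0.017] F tool [0.  0.7 0.2] gap 0.0 q [ 0.54  0.36 -0.76  2.09  0.91  0.38 -2.42]
shift tool mm [-17.7   1.9  18.2]
```

```bash
python3 -m pendant '[[[0,-6,0,0,0,-0.01,0],[0,-6,0,1,0,-0.01,0],[0,-4,0,2,0,-0.01,0],[0,0,0,4,0,0,0],[0,0,0,4,0,0,0],[0,0,0,4,0,0,0],[0,0,0,5,0,0,0],[0,0,0,5,0,0,0]]]' >/dev/null
python3 - <<'E'
from h import *
st()
E
```

```text
t 18.63 tip s,y,out mm [165.    1.9  15.7] rotvec left(tool) [0.038 0.11  0.03 ] F tool [-15.7   4.8 -94.7] gap 0.0 q [ 0.47  0.38 -0.71  2.1   0.97  0.4  -2.49]
```

Hard contact at 95 N, under the 120 N limit, so the cover must be at its stop. I back off and check.

```bash
python3 -m pendant '[[[0,0,0,-4,0,0,0],[0,0,0,-10,0,0,0],[0,0,0,-15,0,0,0],[0,0,0,-25,0,0,0],[0,0,0,-30,0,0,0],[0,-10,0,-30,0,0,0],[0,-10,0,-30,0,0,0],[0,-10,0,-30,0,0,0]]]' >/dev/null
python3 - <<'E'
from h import *
st()
E
python3 -m pendant '[[[0,-20,10,-15,0,0,0],[0,-20,10,-15,0,0,0],[0,-20,10,-15,0,0,0],[0,-20,10,-15,0,0,0],[0,-20,20,-15,0,0,0],[0,-10,25,-10,0,0,0],[0,-10,25,-10,0,0,0],[0,0,25,0,0,0,0]]]' >/dev/null
python3 - <<'E'
from h import *
from cell import snapshot
st()
t=snapshot("top");S=snapshot("scene");w=snapshot("wrist")
np.savez("t13.npz",**t);np.savez("s13.npz",**S);np.savez("w13.npz",**w)
print("lever",blob(S,(315,185,345,215),"r"))
H=np.array([.026,0,.169])
for th in(0,.05,.15):
  d=np.cos(th)*-up+np.sin(th)*n;o=-np.sin(th)*-up+np.cos(th)*n
  print(th,[[proj(c,O+RU@(H+.186*d+.004*o+np.array([0,y,0]))).round(1).tolist() for y in(.1,-.1)] for c in(t,S)])
E
```

```text
t 19.3 tip s,y,out mm [175.3   4.8 162.4] rotvec left(tool) [0.046 0.128 0.036] F tool [-1.   0.6  1.1] gap 0.0 q [ 1.01 -0.08 -1.09  2.14  0.01  0.56 -1.61]
t 19.97 tip s,y,out mm [240.6 -95.1 235.9] rotvec left(tool) [0.03  0.139 0.062] F tool [0.4 0.2 0.1] gap 0.0 q [ 0.3  -0.28 -0.06  2.26 -0.17  0.7  -1.13]h.py:18: RuntimeWarning: Mean of empty slice.
  v,u=np.nonzero(m); return np.array([u.mean()+x0,v.mean()+y0]),m.sum(),(u.min()+x0,u.max()+x0,v.min()+y0,v.max()+y0)
  ret = ret.dtype.type(ret / rcount)
Traceback (most recent call last):
  File "h.py", line 18, in blob
    v,u=np.nonzero(m); return np.array([u.mean()+x0,v.mean()+y0]),m.sum(),(u.min()+x0,u.max()+x0,v.min()+y0,v.max()+y0)
                                                                           ~~~~~^^
ValueError: zero-size array to reduction operation minimum which has no identity
```

Run:
```python
from h import *
t=np.load("t13.npz");S=np.load("s13.npz");t0=np.load("top0.npz");w=np.load("w13.npz")
for nm,c,bx in(("top",t,(295,170,340,220)),("scene",S,(310,175,350,220)),("top0",t0,(305,180,330,205))):
  q=c["pixels"][bx[1]:bx[3],bx[0]:bx[2]].astype(int);m=q[...,0]-np.maximum(q[...,1],q[...,2])>30
  v,u=np.nonzero(m);print(nm,"red px",m.sum(),(u.mean()+bx[0],v.mean()+bx[1]) if m.any() else "")
H=np.array([.026,0,.169])
for th in(0,.05,.15):
  d=np.cos(th)*-up+np.sin(th)*n;o=-np.sin(th)*-up+np.cos(th)*n
  print(th,[[proj(c,O+RU@(H+.186*d+.004*o+np.array([0,y,0]))).round(1).tolist() for y in(.06,-.06)] for c in(t,S,w)])
# brightness profile down columns through the cover's front edge
for nm,c,x,r in(("top",t,275,(205,235)),("top",t,322,(205,235)),):
  print(nm,x,c["pixels"][r[0]:r[1],x].mean(1).round(0).astype(int).tolist(),"before",t0["pixels"][r[0]:r[1],x].mean(1).round(0).astype(int).tolist())
print("bystander/scene diff before-after (top):")
d=np.abs(t["pixels"].astype(int)-t0["pixels"]).mean(2)
for k,b in dict(screwdriver=(280,245,358,285),dropper=(352,203,370,227),tape=(374,232,422,278),marker=(250,230,265,292)).items(): print(k,d[b[1]:b[3],b[0]:b[2]].mean().round(1))
```

```text
top red px 37 (np.float64(318.0), np.float64(191.24324324324323))
scene red px 58 (np.float64(329.87931034482756), np.float64(198.89655172413794))
top0 red px 86 (np.float64(318.13953488372096), np.float64(191.3372093023256))
0 [[[270.9, 223.9], [323.5, 227.0]], [[279.8, 197.5], [311.1, 226.4]], [[155.9, 93.9], [274.2, 100.3]]]
0.05 [[[270.2, 225.3], [323.4, 228.5]], [[278.0, 196.6], [309.5, 225.7]], [[151.8, 94.3], [273.3, 100.9]]]
0.15 [[[269.0, 227.8], [323.2, 231.0]], [[274.8, 194.2], [306.5, 223.6]], [[142.7, 93.5], [271.6, 100.5]]]
top 275 [174, 174, 175, 174, 173, 173, 174, 176, 188, 183, 181, 189, 175, 142, 135, 133, 132, 132, 133, 134, 122, 132, 136, 134, 136, 136, 136, 136, 138, 135] before [58, 59, 53, 55, 51, 54, 54, 60, 126, 95, 84, 133, 136, 136, 137, 136, 133, 133, 136, 134, 136, 136, 134, 135, 136, 135, 137, 136, 136, 135]
top 322 [174, 173, 173, 173, 174, 173, 173, 171, 173, 174, 174, 188, 179, 179, 189, 175, 144, 134, 135, 132, 133, 131, 131, 125, 136, 135, 133, 133, 130, 131] before [57, 53, 57, 57, 58, 57, 58, 57, 59, 55, 60, 130, 98, 83, 128, 136, 134, 133, 131, 134, 134, 136, 138, 138, 137, 135, 136, 135, 130, 131]
bystander/scene diff before-after (top):
screwdriver 2.6
dropper 2.8
tape 2.7
marker 2.6
```

```bash
python3 -c "
from cell import hand_in,observe
print(observe()['time_s'],observe()['wrist_force']);print(hand_in())"
```

```text
20.1167 [0.74354119 0.45715227 0.48472648]
the job is handed in; nothing more can be done
None
```

I pressed the yellow button, lifted the red lever until it latched, pushed the cover shut, and handed the job in at 20.1 s with the arm clear of everything.

**Last checks**
- **Button and lever drop:** the button met 13 N, and the top camera then showed the lever fully down.
- **Lever latched:** with nothing touching it, the lever matched its starting picture in both fixed cameras. It still did through the closed cover.
- **Cover shut:** at the last push the fingertips were about 47 mm out of the face. Shut should be roughly 49 mm and resting on the catch about 57 mm, and the push was far above the 8 N the catch needs. The top picture alone was 1 px short of telling shut from resting on the catch, so my claim that it clicked home rests on that contact height and force.
- **Bystanders:** the screwdriver, bottle, tape and marker show no change in the top camera.

**What disagreed or went less well**
- **Fingertip depth:** the shut fingertips reached about 31 mm less far than my position model predicted. I calibrated this by touching the button.
- **Lever lift:** the lever did not lift on the first two pushes and went up once I followed its arc. It met about 30 N at its stop.
- **Cover force:** the final push peaked at least at 95 N, higher than I intended but under the 120 N limit.

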